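# Tip the flush lid out of its dock and cover the sample tin

## Task

Cover the open oblong sample tin so its aroma keeps: press the marked end of the flush aluminium lid so that its other end tips up out of the dock, take the lid by that raised end, and set it down gently on the tin, flat, centred and in line with the tin so that the mouth is fully closed. Let go of it, do not shift the tin, and leave the bowls and the cup where they are.

Things in the scene. Friction and masses are not known exactly. Their poses are not given: they have to be found in the camera images.
- lid_center (a point): Centre, half-way up, of the loose aluminium lid: a flat plate 124 x 60 x 6 mm, about 0.12 kg. x along its length, from the end to press (marked by a 22 mm engraved circle at x = -46 mm) to the end that tips up; y across; z out of its top. At the start it lies flush with the dock's frame, 3 mm gaps at its sides; tipped, the sides of its +x half stand clear and can be gripped across the 60 mm.
- dock_press (a point): Point to press: on the lid's top while flush (40 mm above the table), on its centre line, 16 mm from its marked end, 29 mm from the pivot. x: from the press end to the end that tips up, z up. The dock is a fixed black tray 148 x 80 x 40 mm with a 66 mm wide pocket; its end wall at the press end has a thumb notch.
- dock_pivot (a point): Point on the level hinge axis of the rocker that carries the lid: 30 mm above the table, 10 mm below the flush lid's top, 17 mm from the lid's centre towards the press end. x: from the press end to the end that tips up; hinge along y.
- rocker (a joint): Tilt of the grey rocker under the lid, rad: 0 flush, 0.45 fully tipped (stop). Pushing down at dock_press turns it: about 6 N, 13 mm of travel. The stiff pivot stays where it is left, with the lid on it; the lid's +x end then stands about 34 mm higher than flush.
- tin_mouth (a point): Centre of the mouth of the open oblong steel tin, level with its rim, 65 mm above the table. Tin: 100 x 46 x 65 mm outside, 3 mm walls, loose, upright, about 0.4 kg. x along its length, y across, z up. Closed, the lid's centre is 3 mm above this point, the lid's length along the tin's, either way round.
- tin: The same tin; origin at the centre of its underside, axes as tin_mouth.
- lid_plate: The same lid; origin at the centre of its underside, axes as lid_center.
- bowl_a: White tasting bowl, 92 mm across, 55 mm high, bystander; origin at the centre of its underside.
- bowl_b: White tasting bowl like bowl_a, bystander.
- bowl_c: White tasting bowl like bowl_a, bystander.
- cup: Black cup, 72 mm across, 75 mm high, bystander; origin at the centre of its underside.
Not all that is in view belongs to the job. Of the things like the lid_plate, leave any that is turquoise; of the rest the larger one is meant.

How it is judged:
On the way, in this order (a step that is already met when the one before it is completed fails the run):
1. the lid is tipped up on its rocker by pressing its marked end, still lying in the dock (value of joint rocker above 0.33 rad and distance between lid_center and dock_pivot below 0.035 m), for 0.1 s.
2. the lid is lifted out of the dock (distance between lid_center and dock_pivot above 0.08 m), for 0.1 s.
At the end, for the whole second after the job is handed in: the lid rests flat on the tin's rim (centre 1 to 5.5 mm above it, within 0.04 rad of parallel to the rim), its centre within 9 mm along and 6 mm across the tin's length, in line with the tin to 0.1 rad; the tin upright within 0.05 rad and within 25 mm of where it began; lid and tin at rest (z of lid_center in the frame of tin_mouth between 0.001 and 0.0055 m and x of lid_center in the frame of tin_mouth between -0.009 and 0.009 m and y of lid_center in the frame of tin_mouth between -0.006 and 0.006 m and angle between the x axis of lid_center and the x axis of tin_mouth, either way round below 0.1 rad and angle between the z axis of lid_center and the z axis of tin_mouth, either way round below 0.04 rad and angle between tin's own z axis and vertical below 0.05 rad and distance of tin from where it was at the start of the episode below 0.025 m and linear speed of each of lid_plate, tin below 0.02 m/s); the robot touches nothing.
It fails at once if the lid is dropped or slammed on to the tin (faster than 0.45 m/s within 25 mm of the rim) (horizontal distance between lid_center and tin_mouth below 0.05 m and z of lid_center in the frame of tin_mouth below 0.025 m and linear speed of lid_plate above 0.45 m/s).
It fails at once if a bowl or the cup is pushed more than 40 mm (distance of any of bowl_a, bowl_b, bowl_c, cup from where it was at the start of the episode above 0.04 m).
It also fails if it takes over 51 s, if anything falls off the work surface, if the arm or the gripper's body presses on something with over 40 N, if the wrist force passes 120 N, or if a joint passes its speed limit or range.

## Robot

A 7-joint arm with a two-finger parallel gripper is mounted at the origin on the work surface. World frame = base frame: x ahead of the robot, y to its left, z up, the work surface at z = 0. Lengths are in m, angles in rad, forces in N, time in s.
With the tool pointing down it reaches from about 0.425 to 0.875 m from the base axis. Payload 4.7 kg.
Tool frame: the origin (TCP) lies at the very end of the fingers, on their centre line; the grasp point (between the pads) lies 19 mm behind it; z points along the fingers, y is the line along which they close (so a half turn about z gives the same grasp; the last joint's range is limited). The gripper opens to 87 mm and grips with 3 to 60 N. Pads are 19 mm wide; open, the fingers measure 117 mm over their backs; the gripper's body (75 mm by 190 mm) begins 51 mm behind the grasp point.
Start: joints at [-1.325, 0.321, -0.07, 1.45, 0.023, 1.371, -0.057], TCP at [0.149, 0.633, 0.223] pointing down, gripper open.
Joint ranges: [-2.86, 2.86], [-0.3, 2.09], [-1.38, 1.24], [0.06, 2.45], [-1.56, 4.7], [0.09, 2.05], [-2.69, 2.69]. Speed limits (rad/s): [2.57, 2.57, 3.14, 3.14, 3.14, 3.14, 3.14].

## Interface

Orientations are given as a rotation vector (axis times angle).
In Python, from bench import ctrl gives the robot as it stands.
- The arm moves only by the shell command python3 -m jog 'ROWS' [FORCE]. ROWS is JSON, a list that holds one entry, the list of rows, each a list of 7 numbers: the shift along the tool's x, y, z in mm, then the turn, a rotation vector about the tool's x, y, z in degrees, then the finger opening in mm, from 0 to 87. A call has 1 to 10 rows; each row is the pose to reach, as a shift and turn from the pose commanded when the call began, along the tool's axes at that moment; what a row does not reach only later rows make up. A row lasts 1/10 s, in which the tool goes at most 50 mm and 8.59 degrees, less where a joint would pass 70% of its speed; a pose out of reach is approached as far as the arm can. A call with a gripper value outside its range is refused whole. The fingers move at their own pace and stop on an object; FORCE is the grip in N (left out, the last holds). Time passes only in rows, so rows that repeat a pose let the fingers close. It gives the time, the measured TCP pose, the force, the opening and the grip force at its end, in the units of the state.
- ctrl.get_state(): the state, without advancing time (a new reading comes with each control period).
- ctrl.get_image(name): name is "side" or "top" or "wrist"; returns a dict with "image" (400x640x3 uint8, red, green, blue), "depth" (400x640 float32, m along the optical axis (not along the pixel's ray), 0 where there is no reading), "fov_y" (degrees; the focal length in pixels is half the picture's height over the tangent of half this angle, whatever the lens; pixels are square), "cx", "cy" (the principal point, pixels), "k1" (the pictures are not rectified: a ray, as slopes to the right and down, at radius r is drawn at 1 + k1 r^2 times it, then the intrinsics apply), "rvec" (rotation vector, rad) and "tvec" (3), from world to camera coordinates, as OpenCV has them. Camera axes: x right, y down, z forward; pixel columns grow to the right and rows downward; lengths in m; the calibration is good to about 2 mm. A picture is of the moment at which its call begins.
- ctrl.close_job(): hands the job in; it is judged then, once.
The state is a dict: "time": time; "joint_positions": joint angles; "qd": joint speeds; "joint_torque": joint torques, N m; "position": TCP position; "tool_rot": TCP orientation; "ft_force": force on the tool from outside, world axes, zero at the start; "torque": the same for the moment, N m; "grip_width": opening from 0.0 (shut) to 1.0 (fully open); "grip_force": force on a finger pad.
Only numpy, scipy, OpenCV 4.12 (cv2) and the standard library are available. Lean on these libraries where they do the work, as an engineer would, in place of code of your own. Each camera call takes 0.05 s, during which the arm holds its last target. There are 200 camera calls.

## Working session

There is one attempt and no reset: what is moved stays moved. The work goes in short steps, Python scripts to look and compute and a shell command to move; the robot and the scene stay as the last step left them, time stands still between calls to the robot, and variables do not carry over. Pictures are saved under pics/ and viewed, at most 10 in all, crops included, and the job is handed in when it is done.

```bash
ls; mkdir -p pics
cat > h.py <<'E'
import numpy as np, cv2, pickle
from scipy.spatial.transform import Rotation as R
def grab(ctrl,name,save):
    d=ctrl.get_image(name); pickle.dump(d,open(f'pics/{save}.pkl','wb'))
    cv2.imwrite(f'pics/{save}.png',d['image'][:,:,::-1]); return d
def cam(d):
    im=d['image'];f=im.shape[0]/2/np.tan(np.radians(d['fov_y'])/2)
    return f,R.from_rotvec(d['rvec']).as_matrix(),np.array(d['tvec'])
def rays(d,uv):
    f,M,t=cam(d); uv=np.atleast_2d(uv).astype(float)
    s=(uv-[d['cx'],d['cy']])/f; x=s.copy()
    for _ in range(20): x=s/(1+d['k1']*(x**2).sum(1,keepdims=True))
    return np.c_[x,np.ones(len(x))]
def atz(d,uv,z):   # intersect with plane z
    f,M,t=cam(d); r=rays(d,uv)@M; c=-M.T@t
    return c+r*((z-c[2])/r[:,2])[:,None]
def dep(d,uv):
    f,M,t=cam(d); uv=np.atleast_2d(uv).astype(int)
    z=d['depth'][uv[:,1],uv[:,0]]
    return (rays(d,uv)*z[:,None]-t)@M
def proj(d,P):
    f,M,t=cam(d); c=np.atleast_2d(P)@M.T+t; x=c[:,:2]/c[:,2:]
    return x*(1+d['k1']*(x**2).sum(1,keepdims=True))*f+[d['cx'],d['cy']]
E
python3 - <<'E'
from bench import ctrl
from h import *
a=grab(ctrl,'top','t0'); b=grab(ctrl,'side','s0')
for d in(a,b):
    f,M,t=cam(d);print(f,-M.T@t,M[2],d['k1'])
cv2.imwrite('pics/both0.png',np.vstack([a['image'],b['image']])[:,:,::-1][:, :])
s=ctrl.get_state();print(s)
E
```

```text
pics
367.2550204964568 [ 4.01154469e-01 -2.57892055e-04  1.04321203e+00] [ 0.13603627  0.00408265 -0.99069545] -0.0833416739155399
381.6418003627655 [ 0.05796632 -0.5894175   0.8696854 ] [ 0.44904278  0.52424626 -0.72355127] 0.010555289865398361
{'time': 0.1, 'joint_positions': array([-1.3249294 ,  0.32171584, -0.07004882,  1.45156289,  0.02257992,
        1.37077844, -0.05690867]), 'qd': array([ 0.00014944, -0.00086186,  0.00023823, -0.00137438,  0.00174463,
       -0.0017103 ,  0.0016718 ]), 'joint_torque': array([-1.32935033e-04, -4.92574883e+01, -4.05808305e-01, -3.13396668e+01,
       -6.42389199e-02,  3.94793821e-02,  5.36374716e-05]), 'position': array([0.14925218, 0.63212683, 0.22158707]), 'tool_rot': array([-3.63260699e-01, -3.12040871e+00,  2.63106483e-03]), 'ft_force': array([-0.23117313,  0.16974163,  0.28527135]), 'torque': array([ 7.34528567e-05, -2.57879044e-04, -3.58074045e-02]), 'grip_force': 0.0, 'grip_width': 0.9964841739189328}
```

View pics/t0.png

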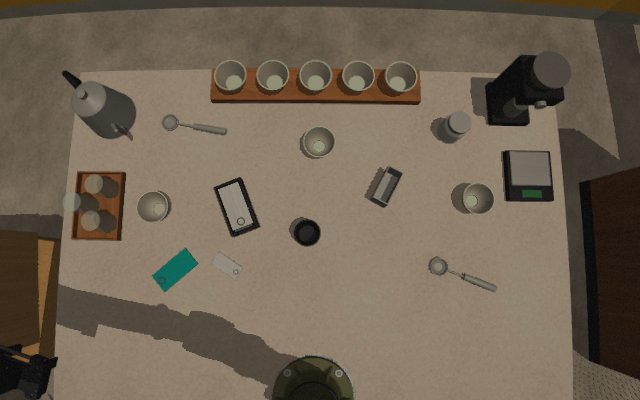

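View pics/s0.png

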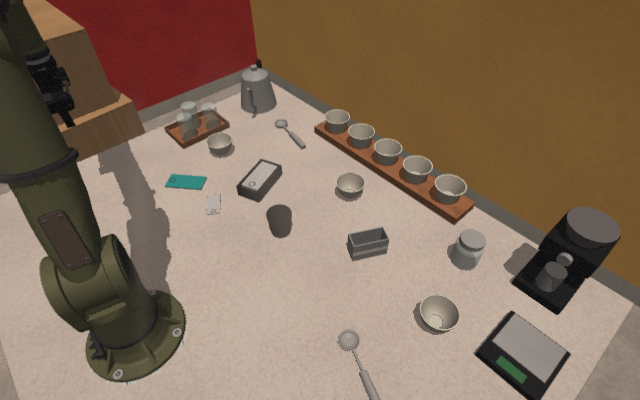

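Top view: the candidates for the lid are the turquoise plate (175,270), the small grey plate (227,265) and the plate in the black dock (237,206). Turquoise is excluded and the dock plate is the larger of the other two, so I choose that one; its marked circle is near (241,221). The open tin is at (384,187), the cup at (307,232), and the bowls at (153,207), (318,142) and (478,198).

```bash
cat > m.py <<'E'
from h import *
d=pickle.load(open('pics/t0.pkl','rb')); im=d['image']
def rect(mask,box,z,name):
    x0,y0,x1,y1=box; m=np.zeros_like(mask,np.uint8); m[y0:y1,x0:x1]=mask[y0:y1,x0:x1]
    n,l,st,_=cv2.connectedComponentsWithStats(m); k=1+st[1:,4].argmax()
    m=(l==k).astype(np.uint8)
    c=max(cv2.findContours(m,0,1)[0],key=cv2.contourArea)[:,0]
    P=atz(d,c,z)[:,:2]*1000
    r=cv2.minAreaRect(P.astype(np.float32)); print(name,np.round(r[0],1),np.round(r[1],1),round(r[2],1)); return m
g=im.max(2)
rect(g<60,(205,170,270,245),.04,'dock')
inner=(g>75)
rect(inner,(222,184,252,229),.04,'lid')
hz=np.full(g.shape,0.)
v,u=np.mgrid[0:400,0:640]; P=dep(d,np.c_[u.ravel(),v.ravel()]); hz=P[:,2].reshape(g.shape); hz[d['depth']==0]=0
print('lid h',np.median(hz[195:215,230:243]),'table',np.median(hz[240:260,330:360]))
rect((hz>.03)&(hz<.1),(355,155,415,215),.065,'tin')
big=np.hstack([cv2.resize(im[165:250,200:285],(400,400),interpolation=2),cv2.resize(im[145:230,345:430],(400,400),interpolation=2)])
cv2.imwrite('pics/crop0.png',big[:,:,::-1])
for n,uv,z in(('circle',(241,221),.04),('cup',(307,232),.075),('ba',(153,207),.055),('bb',(318,142),.055),('bc',(478,198),.055)): print(n,atz(d,uv,z).round(3))
E
python3 m.py
```

```text
dock [517.6 216.4] [150.2  82.5] 22.1
lid [518.6 218.4] [128.1  61.9] 20.6
lid h 0.04006121701742163 table -0.000549057237447016
tin [ 575.9 -195.5] [ 48.6 106.6] 62.6
circle [[0.477 0.202 0.04 ]]
cup [[0.447 0.019 0.075]]
ba [[0.512 0.445 0.055]]
bb [[ 0.698 -0.008  0.055]]
bc [[ 0.545 -0.451  0.055]]
```

View pics/crop0.png

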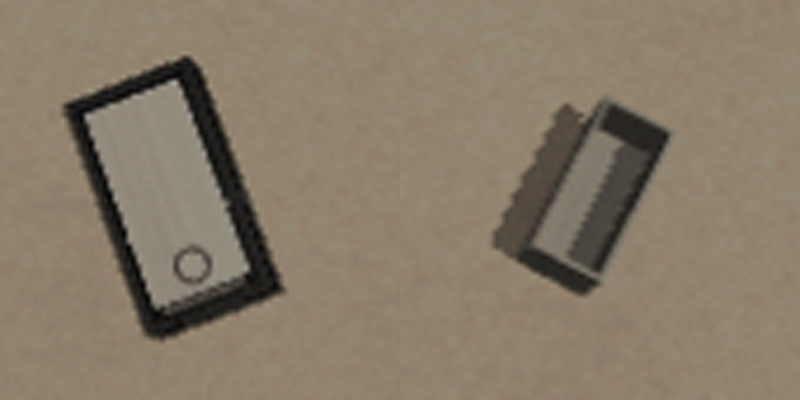

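The crop confirms the choice: the large grey plate lies in the black dock, with its engraved circle at the lower end (192,265 in the crop). The circle-to-centre direction is 21.5° and agrees with the rectangle fit. The tin is empty, with its long axis near -27°. Next I move above the lid and look with the wrist camera.

```bash
cat > go.py <<'E'
import sys; from h import *
from bench import ctrl
# args: x y z(mm) yaw tilt(deg, lid +x end up)  -> row from the current pose
def go(x,y,z,yaw,tilt=0):
    s=ctrl.get_state(); A=R.from_rotvec(s['tool_rot'])
    B=R.from_euler('ZY',[yaw,-tilt],degrees=True)*R.from_matrix(np.diag([-1.,1,-1]))
    d=A.inv().apply(np.array([x,y,z])-s['position']*1000); w=(A.inv()*B).as_rotvec()*180/np.pi
    print('shift',d.round(1),'turn',w.round(1),'n',np.ceil(max(np.linalg.norm(d)/50,np.linalg.norm(w)/8.59)),'t',s['time'],'F',s['ft_force'].round(1),'at',(s['position']*1000).round(1),s['tool_rot'].round(3),'w',round(s['grip_width']*87,1),s['grip_force'])
if __name__=='__main__': go(*map(float,sys.argv[1:]))
E
python3 go.py 470 200 240 21.3
```

```text
shift [-411.4 -346.9  -17.8] turn [ -0.1  -0.  -34.6] n 11.0 t 0.1 F [-0.2  0.2  0.3] at [149.3 632.1 221.6] [-3.63e-01 -3.12e+00  3.00e-03] w 86.7 0.0
```

```bash
r='[-411,-347,-18,0,0,-34.6,0]'; echo; python3 -m jog '[[[-411,-347,-18,0,0,-34.6,0],[-411,-347,-18,0,0,-34.6,0],[-411,-347,-18,0,0,-34.6,0],[-411,-347,-18,0,0,-34.6,0],[-411,-347,-18,0,0,-34.6,0],[-411,-347,-18,0,0,-34.6,0],[-411,-347,-18,0,0,-34.6,0],[-411,-347,-18,0,0,-34.6,0],[-411,-347,-18,0,0,-34.6,0],[-411,-347,-18,0,0,-34.6,0]]]'; python3 go.py 470 200 240 21.3
```

```text
time: 1.1
position: [0.4451, 0.2326, 0.2391]
tool_rot: [-0.581, 3.087, 0.0]
ft_force: [0.3, 0.5, -0.7]
grip_width: 0.173
grip_force: 0.0
shift [-11.3 -39.4  -0.9] turn [0. 0. 0.] n 1.0 t 1.1 F [ 0.3  0.5 -0.7] at [445.1 232.6 239.1] [-0.581  3.087  0.   ] w 15.1 0.0
```

```bash
python3 -m jog '[[[0,0,0,0,0,0,0],[0,0,0,0,0,0,0]]]' >/dev/null; python3 go.py 470 200 240 21.3
python3 - <<'E'
from bench import ctrl
from h import *
d=grab(ctrl,'wrist','w1'); f,M,t=cam(d); print(-M.T@t,M[2],proj(d,[[.518,.218,.04],[.475,.201,.04]]))
E
```

```text
shift [-11.4 -40.3  -1.1] turn [ 0.  -0.  -0.2] n 1.0 t 1.3 F [-0.2  1.   0.7] at [444.8 233.5 238.9] [ 5.760e-01 -3.088e+00 -1.000e-03] w 2.6 0.0
[0.37789596 0.20752565 0.40175304] [ 0.24483425  0.09605483 -0.96479514] [[277.57245681 231.01195717]
 [276.1122314  193.31903192]]
```

View pics/w1.png

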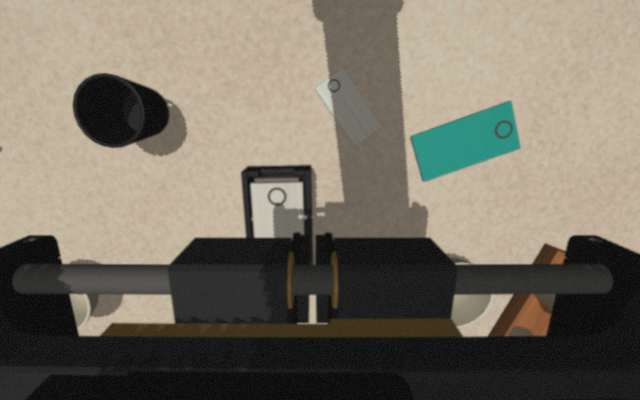

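Wrist view: the dock's press end is at (243–312,167), with the circle at (277,197) against a predicted (276,193). The small grey plate (347,105) and the turquoise plate (465,140) are off to the side.

```bash
python3 - <<'E'
from h import *
d=pickle.load(open('pics/w1.pkl','rb')); im=d['image']
print('circle',atz(d,[277,197],.04).round(4), 'dock corners',atz(d,[[243,168],[312,166]],.04).round(4),'lid edges',atz(d,[[250,200],[304,200]],.04).round(4))
t=atz(d,[[243,168],[312,166]],.04); e=t[0]-t[1]; print(np.linalg.norm(e),np.degrees(np.arctan2(-e[0],e[1])))
E
python3 go.py 475 201 60 21.5
```

```text
circle [[0.4788 0.2034 0.04  ]] dock corners [[0.4607 0.1562 0.04  ]
 [0.4305 0.2282 0.04  ]] lid edges [[0.4934 0.1753 0.04  ]
 [0.4709 0.2339 0.04  ]]
0.07807861182684755 -157.2655627971803
shift [-16.8 -43.1 178.8] turn [ 0.  -0.  -0.2] n 4.0 t 1.35 F [-1.   0.7 -0.5] at [443.9 235.  238.8] [ 5.810e-01 -3.087e+00 -1.000e-03] w 1.6 0.0
```

```bash
python3 -m jog '[[[-17,-43,179,0,0,0,0],[-17,-43,179,0,0,0,0],[-17,-43,179,0,0,0,0],[-17,-43,179,0,0,0,0],[-17,-43,179,0,0,0,0],[-17,-43,179,0,0,0,0],[-17,-43,179,0,0,0,0]]]'; python3 go.py 475 201 42 21.7
```

```text
time: 2.05
position: [0.4768, 0.2029, 0.0624]
tool_rot: [-0.584, 3.083, 0.003]
ft_force: [0.1, 0.1, 0.3]
grip_width: 0.009
grip_force: 0.0
shift [ 2.5 -1.2 20.4] turn [ 0.1  0.2 -0.3] n 1.0 t 2.05 F [0.1 0.1 0.3] at [476.8 202.9  62.4] [-5.840e-01  3.083e+00  3.000e-03] w 0.7 0.0
```

```bash
python3 -m jog '[[[2,-1,10,0,0,0,0],[2,-1,20,0,0,0,0],[2,-1,23,0,0,0,0],[2,-1,25,0,0,0,0],[2,-1,27,0,0,0,0],[2,-1,27,0,0,0,0]]]';  python3 -m jog '[[[0,0,1,0,0,0,0],[0,0,2,0,0,0,0],[0,0,2,0,0,0,0]]]'; python3 -m jog '[[[0,0,1,0,0,0,0],[0,0,2,0,0,0,0],[0,0,2,0,0,0,0]]]'
```

```text
time: 2.65
position: [0.4734, 0.1992, 0.0334]
tool_rot: [0.581, -3.085, -0.001]
ft_force: [-3.0, 0.7, 5.0]
grip_width: 0.006
grip_force: 3.2
time: 2.95
position: [0.4733, 0.1992, 0.0314]
tool_rot: [0.581, -3.085, -0.001]
ft_force: [-3.5, -0.2, 6.3]
grip_width: 0.0
grip_force: 3.6
time: 3.25
position: [0.4732, 0.1991, 0.0293]
tool_rot: [0.581, -3.085, -0.001]
ft_force: [-4.4, -0.7, 6.5]
grip_width: 0.009
grip_force: 3.6
```

```bash
python3 -m jog '[[[0,0,1,0,0,0,0],[0,0,2,0,0,0,0],[0,0,2,0,0,0,0]]]'; python3 -m jog '[[[0,0,1,0,0,0,0],[0,0,1.5,0,0,0,0],[0,0,1.5,0,0,0,0]]]'
python3 - <<'E'
from bench import ctrl
from h import *
s=grab(ctrl,'side','s2')
d=pickle.load(open('pics/s0.pkl','rb'))
Q=np.array([.519,.219,.04])+np.array([[np.cos(.379),np.sin(.379),0]])*np.array([[.02],[.04],[.055]])
uv=proj(s,Q).round(); print(uv)
v,u=np.mgrid[140:210,225:295]; p=np.c_[u.ravel(),v.ravel()]
P=dep(s,p); c=(P[:,:2]-[.519,.219])@np.array([[np.cos(.379),-np.sin(.379)],[np.sin(.379),np.cos(.379)]])
k=(np.abs(c[:,1])<.02)&(c[:,0]>-.01)&(c[:,0]<.045)&(P[:,2]>.03)
print(k.sum(),np.polyfit(c[k,0],P[k,2],1),np.std(P[k,2]))
E
```

```text
time: 3.55
position: [0.4734, 0.1993, 0.0286]
tool_rot: [0.581, -3.085, -0.001]
ft_force: [-7.1, -2.9, 15.8]
grip_width: 0.005
grip_force: 8.6
time: 3.85
position: [0.4735, 0.1993, 0.0283]
tool_rot: [0.581, -3.085, -0.002]
ft_force: [-10.2, -3.6, 24.5]
grip_width: 0.007
grip_force: 13.4
[[263. 171.]
 [266. 168.]
 [268. 165.]]
12 [0.50515299 0.04884919] 0.012247103604297198
```

The force rises sharply at the end of travel, so the rocker is at its stop, and depth gives a slope of about 0.47 rad. Now I back off and check.

```bash
python3 -m jog '[[[0,0,-5,0,0,0,0],[0,0,-50,0,0,0,0],[0,0,-100,0,0,0,0],[0,0,-140,0,0,0,87],[0,0,-140,0,0,0,87],[0,0,-140,0,0,0,87]]]'; python3 go.py 531 224 125 21.7 25.8
python3 - <<'E'
from bench import ctrl
from h import *
s=grab(ctrl,'side','s3'); w=grab(ctrl,'wrist','w3'); t=grab(ctrl,'top','t3')
B=R.from_euler('ZY',[21.7,-25.8],degrees=True).as_matrix(); piv=np.array([.5032,.2127,.03])
L=np.array([[x,y,10] for x,y in((-45,-30),(79,-30),(79,30),(-45,30))])/1000
out=[]
for d in(s,w,t):
    im=d['image'].copy(); q=proj(d,piv+L@B.T)
    cv2.polylines(im,[q.round().astype(int)],True,(255,0,0),1); c=np.clip(q.mean(0),[70,70],[569,329]).astype(int)
    out.append(cv2.resize(im[c[1]-60:c[1]+60,c[0]-50:c[0]+50],(260,312)))
cv2.imwrite('pics/c3.png',np.hstack(out)[:,:,::-1])
E
```

```text
time: 4.5
position: [0.4748, 0.1993, 0.1664]
tool_rot: [-0.581, 3.086, 0.002]
ft_force: [-0.4, 0.3, -1.6]
grip_width: 0.196
grip_force: 0.0
shift [-61.2   2.5  41.5] turn [ -0.  -25.7  -0.4] n 3.0 t 4.5 F [-0.4  0.3 -1.6] at [474.8 199.3 166.4] [-5.810e-01  3.086e+00  2.000e-03] w 17.0 0.0
```

View pics/c3.png

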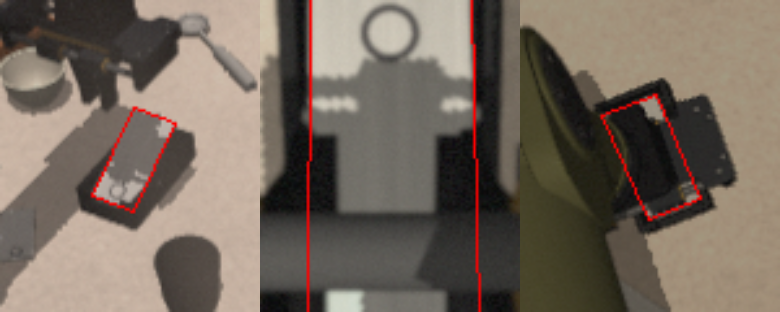

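The predicted outline of the tipped lid (red) matches the picture in all three views, so the lid is tipped and still in the dock. Next is the pre-grasp pose.

```bash
python3 -m jog '[[[-61,2.5,41,0,-25.7,-0.4,87],[-61,2.5,41,0,-25.7,-0.4,87],[-61,2.5,41,0,-25.7,-0.4,87],[-61,2.5,41,0,-25.7,-0.4,87],[-61,2.5,41,0,-25.7,-0.4,87],[-61,2.5,41,0,-25.7,-0.4,87],[-61,2.5,41,0,-25.7,-0.4,87]]]'; python3 go.py 559 235 50 21.7 25.8
```

```text
time: 5.35
position: [0.5324, 0.2244, 0.1263]
tool_rot: [-0.508, 2.648, 0.114]
ft_force: [0.7, 1.4, -0.3]
grip_width: 0.951
grip_force: 0.0
shift [ 7.4  0.2 81.2] turn [-0.1  0.   0. ] n 2.0 t 5.35 F [ 0.7  1.4 -0.3] at [532.4 224.4 126.3] [-0.508  2.648  0.114] w 82.7 0.0
```

```bash
python3 -m jog '[[[7.4,0,20,0,0,0,87],[7.4,0,45,0,0,0,87],[7.4,0,65,0,0,0,87],[7.4,0,76,0,0,0,87],[7.4,0,81,0,0,0,87],[7.4,0,81,0,0,0,87]]]' 35; python3 go.py 559 235 50 21.7 25.8
```

```text
time: 5.95
position: [0.5573, 0.2341, 0.0483]
tool_rot: [-0.509, 2.651, 0.113]
ft_force: [-0.1, 0.6, 1.0]
grip_width: 0.997
grip_force: 0.0
shift [-2.5  0.2 -0.7] turn [-0.1 -0.1  0.1] n 1.0 t 5.95 F [-0.1  0.6  1. ] at [557.3 234.1  48.3] [-0.509  2.651  0.113] w 86.7 0.0
```

```bash
python3 -m jog '[[[-2,0,-1,0,0,0,87],[-2,0,-1,0,0,0,50],[-2,0,-1,0,0,0,50],[-2,0,-1,0,0,0,50],[-2,0,-1,0,0,0,50],[-2,0,-1,0,0,0,50],[-2,0,-1,0,0,0,50]]]' 40; python3 go.py 559 235 50 21.7 25.8
```

```text
time: 6.65
position: [0.5581, 0.2345, 0.0504]
tool_rot: [-0.508, 2.65, 0.114]
ft_force: [-1.3, -0.2, 2.4]
grip_width: 0.687
grip_force: 40.0
shift [-0.8  0.1  0.8] turn [-0.1 -0.1  0. ] n 1.0 t 6.65 F [-1.3 -0.2  2.4] at [558.1 234.5  50.4] [-0.508  2.65   0.114] w 59.8 39.99319911003113
```

Gripped at 59.8 mm. Lift along the lid's normal.

```bash
python3 -m jog '[[[0,0,-5,0,0,0,50],[0,0,-15,0,0,0,50],[0,0,-35,0,0,0,50],[0,0,-60,0,0,0,50],[0,0,-90,0,0,0,50],[0,0,-120,0,0,0,50],[0,0,-130,0,0,0,50],[0,0,-130,0,0,0,50]]]'; python3 go.py 540 225 200 0 0
```

```text
time: 7.45
position: [0.5062, 0.2142, 0.1694]
tool_rot: [-0.508, 2.647, 0.116]
ft_force: [-0.0, -0.2, -1.2]
grip_width: 0.682
grip_force: 40.0
shift [-45.3  -2.5 -12. ] turn [ 4.9 25.6 21.3] n 4.0 t 7.45 F [-0.  -0.2 -1.2] at [506.2 214.2 169.4] [-0.508  2.647  0.116] w 59.3 39.99896764755249
```

```bash
python3 -m jog '[[[-45,-2,-12,1.2,6.4,5.3,50],[-45,-2,-12,2.4,12.8,10.6,50],[-45,-2,-12,3.7,19.2,16,50],[-45,-2,-12,4.9,25.6,21.3,50],[-45,-2,-12,4.9,25.6,21.3,50],[-45,-2,-12,4.9,25.6,21.3,50]]]'; python3 go.py 618 -217 220 -27.4 0
python3 - <<'E'
from h import *
out=[]
a=np.radians(-27.4);c=np.array([.5755,-.1945,.065]);X=np.array([np.cos(a),np.sin(a),0]);Y=np.array([-X[1],X[0],0])
for n in('t0','s0','s3'):
    d=pickle.load(open(f'pics/{n}.pkl','rb')); q=proj(d,c).round().astype(int)[0]; k=8 if n=='t0' else 6
    h=220//k; x0,y0=q[0]-h,q[1]-h; im=cv2.resize(d['image'][y0:y0+2*h,x0:x0+2*h],None,fx=k,fy=k,interpolation=cv2.INTER_CUBIC)
    P=np.array([c+X*i*.05+Y*j*.023 for i,j in((1,1),(1,-1),(-1,-1),(-1,1))])
    if n!='s0':cv2.polylines(im,[((proj(d,P)-[x0,y0]+.5)*k).round().astype(int)],True,(255,0,0),1)
    print(n,x0,y0,k,proj(d,P).round(1).tolist())
    if n!='s3': out.append(im[:400,:400])
    g=None
cv2.imwrite('pics/tin.png',np.hstack(out)[:,:,::-1])
E
```

```text
time: 8.05
position: [0.5392, 0.2244, 0.1951]
tool_rot: [0.002, -3.137, 0.008]
ft_force: [-1.4, 0.9, -1.0]
grip_width: 0.679
grip_force: 40.0
shift [ -78.1 -441.7  -22.9] turn [-0.4 -0.2 27.5] n 9.0 t 8.05 F [-1.4  0.9 -1. ] at [539.2 224.4 195.1] [ 2.000e-03 -3.137e+00  8.000e-03] w 59.1 39.99913215637207
t0 359 158 8 [[387.0, 165.6], [402.0, 173.3], [385.9, 205.5], [370.7, 197.6]]
s0 330 199 6 [[380.6, 225.3], [386.9, 238.1], [350.9, 245.9], [345.6, 232.6]]
s3 330 199 6 [[380.6, 225.3], [386.9, 238.1], [350.9, 245.9], [345.6, 232.6]]
```

View pics/tin.png

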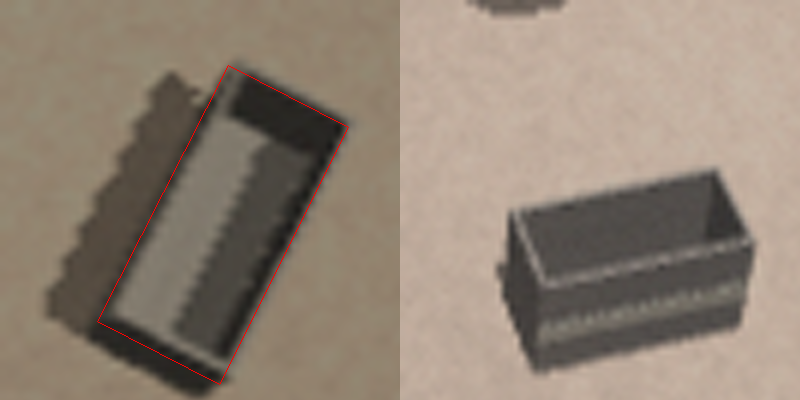

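The left panel shows the rim a little ahead of the red estimate at its near end. In the right panel the rim corners are clear, at crop pixels (113,211), (316,170), (350,241) and (145,282). I fit from those.

Run:
```python
from h import *
for n,o,k,pts in(('s0',(330,199),6,[(316,170),(350,241),(145,282),(113,211)]),('t0',(359,158),8,[(228,66),(346,125),(228,374),(104,313)])):
    d=pickle.load(open(f'pics/{n}.pkl','rb')); P=atz(d,np.array(pts)/k+o-.5,.065)[:,:2]*1000
    e=(P[0]+P[1]-P[2]-P[3])/2; w=(P[0]+P[3]-P[1]-P[2])/2
    print(n,P.mean(0).round(1),np.linalg.norm(e),np.linalg.norm(w),np.degrees(np.arctan2(e[1],e[0])),np.degrees(np.arctan2(-w[0],w[1])))
```

```text
s0 [ 577.7 -199.7] 95.37185674097852 41.70841055052856 -28.187330986575017 -26.625602380663533
t0 [ 577.  -195.7] 95.92230807155352 45.599410614219416 -26.625682709942836 -26.380616996437062
```

```bash
python3 go.py 735 -278 270 -26.9 0; python3 -m jog '[[[-50,-45,-25,0,0,3,50],[-90,-90,-50,0,0,6,50],[-120,-135,-75,0,0,9,50],[-140,-180,-75,0,0,12,50],[-160,-225,-75,0,0,15,50],[-175,-270,-75,0,0,18,50],[-185,-315,-75,0,0,21,50],[-190,-360,-75,0,0,24,50],[-196,-405,-75,0,0,27,50],[-196,-450,-75,0,0,27,50]]]'; python3 go.py 735 -278 270 -26.9 0
```

```text
shift [-194.8 -503.1  -73. ] turn [-0.4 -0.2 27. ] n 11.0 t 8.05 F [-1.4  0.9 -1. ] at [539.2 224.4 195.1] [ 2.000e-03 -3.137e+00  8.000e-03] w 59.1 39.99913215637207
time: 9.05
position: [0.7344, -0.2066, 0.2733]
tool_rot: [-0.732, -3.055, 0.004]
ft_force: [1.1, -0.2, -1.1]
grip_width: 0.678
grip_force: 40.0
shift [-32.9 -63.3   3.4] turn [-0.1 -0.  -0. ] n 2.0 t 9.05 F [ 1.1 -0.2 -1.1] at [ 734.4 -206.6  273.3] [-0.732 -3.055  0.004] w 59.0 40.00061094760895
```

```bash
python3 -m jog '[[[-16,-32,2,0,0,0,50],[-32,-63,3,0,0,0,50],[-32,-63,3,0,0,0,50],[-32,-63,3,0,0,0,50]]]'
python3 - <<'E'
from bench import ctrl
from h import *
d=grab(ctrl,'wrist','w4'); print(proj(d,[.5773,-.1975,.065]),ctrl.get_state()['position'],ctrl.get_state()['tool_rot'])
cv2.imwrite('pics/w4b.png',cv2.resize(d['image'],(800,500),interpolation=cv2.INTER_CUBIC)[:,:,::-1])
E
```

```text
time: 9.45
position: [0.7334, -0.2773, 0.2705]
tool_rot: [-0.736, -3.053, 0.004]
ft_force: [1.2, 1.3, -1.4]
grip_width: 0.683
grip_force: 40.0
[[312.36574673  10.4520566 ]] [ 0.73423183 -0.27522072  0.27075588] [-7.31477369e-01 -3.05397548e+00  2.36359590e-03]
```

View pics/w4b.png

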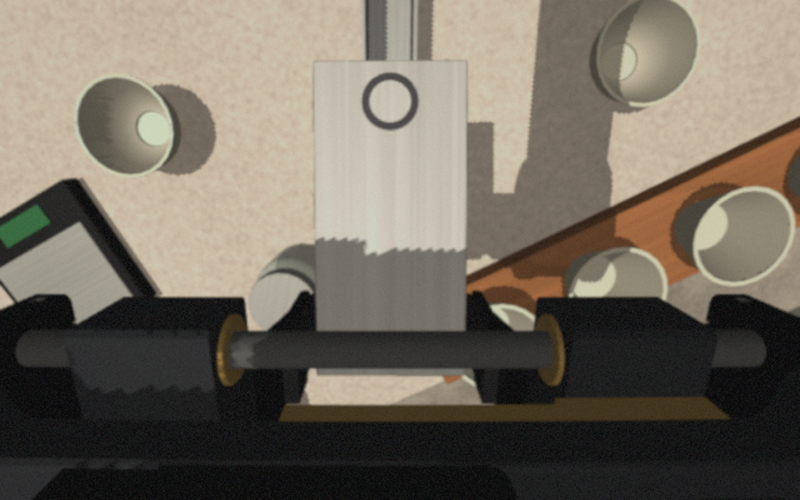

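The lid is held straight: its near corners are at (314,61) and (467,61) and the circle at (390,101). Part of the tin shows at columns 365–418, rows 0–60 (800-px scale), and the predicted tin centre column agrees. Next I measure the lid in the hand and the tin's cross offset.

```bash
cat > lid.py <<'E'
from h import *
d=pickle.load(open('pics/w4.pkl','rb')); p0=np.array([.7338,-.2763,.2706]); A=R.from_rotvec([-.734,-3.0535,.003])
v,u=np.mgrid[60:175:3,258:368:3]; P=dep(d,np.c_[u.ravel(),v.ravel()]); T=A.inv().apply(P-p0)*1000
k=(T[:,2]>-40)&(T[:,2]<0); c=np.linalg.lstsq(np.c_[T[k,:2],np.ones(k.sum())],T[k,2],rcond=None)[0]; print('lid top plane in tool',c,k.sum())
z=p0[2]+.018
for _ in range(3):
    Q=A.inv().apply(atz(d,np.array([[314,61],[467,61],[390,101]])/1.25-.3,z)-p0)*1000
    print('corners, circle in tool',Q.round(1).tolist())
    z=p0[2]-c[2]/1000-c[0]*Q[2,0]/1000
g=cv2.GaussianBlur(d['image'],(3,3),0).mean(2)
for r in(5,15,25,35): print(r,g[r,284:352:1].astype(int).tolist())
for col in(292,308,334): print(col,[dep(d,[[col,r]])[0].round(3).tolist() for r in(8,30)])
E
python3 lid.py
```

```text
lid top plane in tool [ 2.01023721e-01 -1.05252393e-02 -1.59405369e+01] 926
corners, circle in tool [[98.3, -26.1, -17.9], [98.2, 24.6, -18.0], [85.7, -0.9, -17.9]]
corners, circle in tool [[101.8, -29.5, 1.4], [101.7, 27.9, 1.3], [87.5, -1.0, 1.3]]
corners, circle in tool [[101.9, -29.5, 1.8], [101.8, 28.0, 1.7], [87.5, -1.0, 1.7]]
5 [186, 186, 184, 181, 177, 171, 161, 136, 99, 71, 68, 82, 93, 97, 98, 98, 97, 97, 97, 98, 97, 97, 96, 99, 111, 131, 150, 161, 163, 164, 163, 162, 162, 162, 163, 163, 164, 165, 165, 164, 164, 164, 163, 153, 131, 110, 114, 137, 153, 147, 128, 111, 105, 105, 106, 106, 106, 107, 107, 106, 109, 122, 143, 166, 181, 185, 186, 186]
15 [185, 186, 185, 183, 180, 176, 165, 140, 102, 73, 72, 85, 94, 97, 98, 97, 97, 97, 97, 97, 97, 95, 96, 100, 114, 135, 153, 162, 165, 166, 166, 164, 163, 163, 164, 165, 166, 167, 167, 166, 164, 164, 162, 149, 124, 108, 119, 144, 156, 147, 127, 112, 105, 105, 106, 106, 106, 106, 105, 107, 113, 130, 153, 173, 182, 185, 186, 186]
25 [182, 181, 180, 178, 177, 176, 169, 149, 111, 79, 73, 83, 93, 98, 99, 98, 97, 97, 98, 98, 98, 97, 97, 100, 114, 135, 154, 164, 167, 167, 167, 167, 165, 164, 165, 167, 168, 168, 168, 166, 166, 166, 164, 151, 127, 111, 123, 146, 156, 145, 125, 112, 108, 107, 106, 106, 106, 106, 107, 108, 115, 133, 156, 175, 185, 188, 189, 190]
35 [184, 185, 186, 185, 183, 180, 173, 152, 114, 81, 72, 82, 94, 99, 99, 98, 97, 97, 97, 99, 99, 99, 98, 103, 116, 136, 154, 165, 168, 169, 169, 169, 168, 167, 168, 170, 171, 171, 169, 168, 168, 169, 164, 147, 122, 110, 127, 150, 156, 142, 124, 112, 108, 108, 108, 108, 108, 106, 106, 108, 119, 139, 163, 179, 186, 188, 188, 187]
292 [[0.562, -0.214, 0.052], [0.582, -0.224, 0.057]]
308 [[0.557, -0.193, 0.005], [0.579, -0.204, 0.004]]
334 [[0.571, -0.165, 0.0], [0.592, -0.176, 0.001]]
```

```bash
cat >> lid.py <<'E'
print('---')
E=atz(d,[[291.3,5],[334.,5],[291.6,35],[333.5,35]],.065)*1000
m=np.array([E[:2].mean(0),E[2:].mean(0)]); print('widths',np.linalg.norm(E[0]-E[1]),np.linalg.norm(E[2]-E[3]),'mid',m.round(1).tolist())
a=np.radians(-26.9);X=np.array([np.cos(a),np.sin(a)]);Y=np.array([-X[1],X[0]])
print('rel est. centre, across',((m[:,:2]-[577.3,-197.5])@Y).round(1),'along',((m[:,:2]-[577.3,-197.5])@X).round(1))
for i in(0,2): e=(E[2]-E[0])if i==0 else (E[3]-E[1]); print(np.degrees(np.arctan2(e[1],e[0])))
print('tool yaw',np.degrees(np.arctan2(*(-A.as_matrix()[:2,0])[::-1])))
E
python3 lid.py | sed -n '/---/,$p'
```

```text
---
widths 43.64514936478954 43.697201906418464 mid [[572.9, -194.9, 65.0], [598.0, -207.9, 65.0]]
rel est. centre, across [0.3 0.1] along [-5.1 23.1]
-27.360667988532875
-27.254893414224163
tool yaw -27.03266293189971
```

The centre line is confirmed: tin centre (577,-197.5), yaw -27.1°. The lid has sagged 11.4° about the pads, so I firm the grip, tilt the tool to level the lid, and hover over the tin.

```bash
python3 go.py 612 -215 140 -27.1 -11.4; python3 -m jog '[[[0,0,0,0,0,0,50],[0,0,0,0,3,0,50],[0,0,0,0,6,0,50],[0,0,0,0,9,0,50],[0,0,0,0,11.4,0,50],[0,0,0,0,11.4,0,50]]]' 60; python3 go.py 612 -215 140 -27.1 -11.4
```

```text
shift [136.1  -1.5 130.9] turn [-0.1 11.4  0.2] n 4.0 t 9.5 F [ 0.1  0.5 -1.4] at [ 734.2 -275.2  270.8] [-7.310e-01 -3.054e+00  2.000e-03] w 59.1 39.999173283576965
time: 10.1
position: [0.7356, -0.275, 0.2683]
tool_rot: [-0.684, -2.863, -0.064]
ft_force: [-0.1, 0.1, -2.1]
grip_width: 0.677
grip_force: 60.0
shift [108.8  -1.8 153.3] turn [-0.3 -0.2  0.2] n 4.0 t 10.1 F [-0.1  0.1 -2.1] at [ 735.6 -275.   268.3] [-0.684 -2.863 -0.064] w 58.9 59.99877154827118
```

```bash
python3 -m jog '[[[10,0,14,0,0,0,50],[28,0,40,0,0,0,50],[46,-1,66,0,0,0,50],[64,-1,92,0,0,0,50],[82,-2,118,0,0,0,50],[98,-2,140,0,0,0,50],[109,-2,153,0,0,0,50],[109,-2,153,0,0,0,50],[109,-2,153,0,0,0,50]]]'; python3 go.py 612 -215 140 -27.1 -11.4
python3 - <<'E'
from bench import ctrl
from h import *
S=[];Q=[]
for i in range(2):
    d=grab(ctrl,'wrist','w5'); s=ctrl.get_state(); S.append(s['position']); Q.append(s['tool_rot'])
p=np.mean(S,0)
f,M,t=cam(d); 
v,u=np.mgrid[60:175:3,262:364:3]; P=dep(d,np.c_[u.ravel(),v.ravel()])
a=np.radians(-27.1);X=np.array([np.cos(a),np.sin(a)]);Y=np.array([-X[1],X[0]])
c=np.array([.5773,-.1975]); L=np.c_[(P[:,:2]-c)@X,(P[:,:2]-c)@Y,P[:,2]]*1000
k=(L[:,2]>130)&(L[:,2]<190); co=np.linalg.lstsq(np.c_[L[k,:2],np.ones(k.sum())],L[k,2],rcond=None)[0]
r=L[k,2]-np.c_[L[k,:2],np.ones(k.sum())]@co
print(k.sum(),'of',len(k),'slope x,y, height top',co,'std',r.std(),'lid extents',L[k].min(0),L[k].max(0))
b=grab(ctrl,'side','s5')
q=d['image'][0:220,200:420]; w=b['image'][160:290,290:430]
cv2.imwrite('pics/c5.png',np.hstack([cv2.resize(q,(400,400)),cv2.resize(w,(400,400))])[:,:,::-1])
E
```

```text
time: 11.0
position: [0.6117, -0.2149, 0.1433]
tool_rot: [-0.685, -2.867, -0.064]
ft_force: [1.0, 0.0, -0.5]
grip_width: 0.673
grip_force: 60.0
shift [-0.9  0.   3.2] turn [-0.2  0.1  0.2] n 1.0 t 11.0 F [ 1.   0.  -0.5] at [ 611.7 -214.9  143.3] [-0.685 -2.867 -0.064] w 58.5 59.998619556427
1321 of 1326 slope x,y, height top [1.07908880e-02 7.88171564e-03 1.59496511e+02] std 0.6368751620800363 lid extents [-57.32546007 -24.58439836 156.72763633] [ -2.14600518  23.87157455 161.43669777]
```

View pics/c5.png

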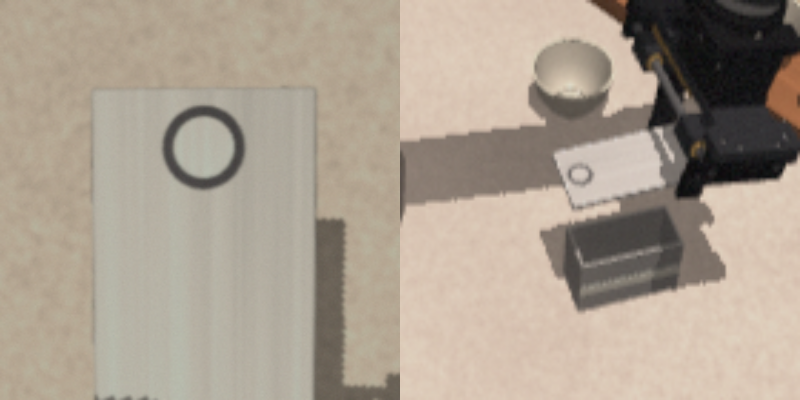

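The lid is level (slopes about 0.01). Its near corners are at crop pixels (92,89) and (315,89) and the circle at (203,147). I compute its position over the tin.

```bash
python3 - <<'E'
from h import *
d=pickle.load(open('pics/w5.pkl','rb'))
a=np.radians(-27.1);X=np.array([np.cos(a),np.sin(a)]);Y=np.array([-X[1],X[0]])
P=atz(d,np.array([(92,89),(315,89),(203,147)])*.55+[200,0]-.25,.1592)[:,:2]*1000-[577.3,-197.5]
print(np.c_[P@X,P@Y].round(1))
E
python3 go.py 612 -215 62 -27.1 -11.4
```

```text
[[-62.  -29.8]
 [-62.1  28.9]
 [-47.   -0.5]]
shift [-15.2   1.3  79.9] turn [-0.2  0.1  0.1] n 2.0 t 11.15 F [-0.  -0.2 -1.4] at [ 612.3 -216.3  143.4] [-0.687 -2.867 -0.063] w 58.7 59.99879479408264
```

Centred: near end at -62 mm, across -0.5 mm. Lower straight down, gently.

```bash
python3 -m jog '[[[-4,0.5,20,0,0,0,50],[-9,0.5,45,0,0,0,50],[-13,0.5,65,0,0,0,50],[-15,0.5,74,0,0,0,50],[-16,0.5,80,0,0,0,50],[-16.5,0.5,82,0,0,0,50],[-16.9,0.5,83.5,0,0,0,50],[-16.9,0.5,83.5,0,0,0,50]]]'; python3 go.py 612 -215 55 -27.1 -11.4
```

```text
time: 11.95
position: [0.6117, -0.216, 0.0578]
tool_rot: [-0.687, -2.865, -0.064]
ft_force: [-1.0, 0.8, -0.7]
grip_width: 0.678
grip_force: 60.0
shift [-0.4  1.1  2.8] turn [-0.2  0.   0.1] n 1.0 t 11.95 F [-1.   0.8 -0.7] at [ 611.7 -216.    57.8] [-0.687 -2.865 -0.064] w 59.0 59.998698234558105
```

```bash
python3 -m jog '[[[-0.2,0,1,0,0,0,50],[-0.4,0,2,0,0,0,50],[-0.4,0,2,0,0,0,50]]]'; python3 -m jog '[[[-0.1,0,0.5,0,0,0,50],[-0.2,0,1,0,0,0,50],[-0.2,0,1,0,0,0,50]]]'
```

```text
time: 12.25
position: [0.6113, -0.2159, 0.0553]
tool_rot: [-0.687, -2.865, -0.064]
ft_force: [0.2, 1.1, -0.1]
grip_width: 0.68
grip_force: 60.0
time: 12.55
position: [0.6114, -0.2159, 0.0552]
tool_rot: [-0.687, -2.865, -0.064]
ft_force: [0.1, 0.8, 4.2]
grip_width: 0.67
grip_force: 60.0
```

Contact at the expected height, with about 4 N. Release, opening in steps.

```bash
python3 -m jog '[[[0,0,0,0,0,0,50],[0,0,0,0,0,0,50]]]' 5; python3 -m jog '[[[0,0,0,0,0,0,64],[0,0,0,0,0,0,70],[0,0,0,0,0,0,78],[0,0,0,0,0,0,87],[0,0,0,0,0,0,87],[0,0,0,0,0,0,87]]]'; python3 -m jog '[[[0,0,-10,0,0,0,87],[0,0,-30,0,0,0,87],[0,0,-70,0,0,0,87],[0,0,-110,0,0,0,87],[0,0,-150,0,0,0,87],[-40,0,-180,0,0,0,87],[-85,0,-200,0,0,0,87],[-110,0,-220,0,0,0,87],[-110,0,-220,0,0,0,87]]]'
python3 - <<'E'
from bench import ctrl
from h import *
w=grab(ctrl,'wrist','w6'); b=grab(ctrl,'side','s6'); t=grab(ctrl,'top','t6')
o=[cv2.resize(w['image'],(640,400))[:300,120:520],cv2.resize(b['image'][195:285,310:430],(400,300))]
cv2.imwrite('pics/c6.png',np.hstack(o)[:,:,::-1])
a=np.radians(-27.1);X=np.array([np.cos(a),np.sin(a)]);Y=np.array([-X[1],X[0]])
for n,d in(('w',w),('s',b)):
    v,u=np.mgrid[0:400:2,0:640:2]; P=dep(d,np.c_[u.ravel(),v.ravel()]); p=(P[:,:2]-[.5773,-.1975])*1000
    L=np.c_[p@X,p@Y,P[:,2]*1000]; k=(abs(L[:,0])<66)&(abs(L[:,1])<34)&(L[:,2]>60)&(L[:,2]<85); L=L[k]
    if len(L)>20:
        co=np.linalg.lstsq(np.c_[L[:,:2],np.ones(len(L))],L[:,2],rcond=None)[0]; print(n,len(L),co,L.min(0),L.max(0))
E
```

```text
time: 12.75
position: [0.6115, -0.2159, 0.055]
tool_rot: [-0.687, -2.865, -0.064]
ft_force: [-0.2, 0.8, 5.8]
grip_width: 0.687
grip_force: 5.0
time: 13.35
position: [0.6111, -0.2158, 0.0539]
tool_rot: [-0.687, -2.864, -0.064]
ft_force: [-0.6, -1.0, 0.6]
grip_width: 0.984
grip_force: 0.0
time: 14.25
position: [0.75, -0.2859, 0.2452]
tool_rot: [-0.685, -2.866, -0.058]
ft_force: [0.1, -0.3, -1.9]
grip_width: 1.003
grip_force: 0.0
w 1299 [-1.61733845e-03 -2.74053129e-03  7.17874512e+01] [-32.68022205 -29.26849651  69.51074458] [60.68554642 30.0901394  74.60311938]
s 218 [-3.16751693e-04  1.29116699e-02  7.09763122e+01] [-64.46566573 -33.07045821  66.13894943] [57.78620704 28.86240749 74.45660903]
```

View pics/c6.png

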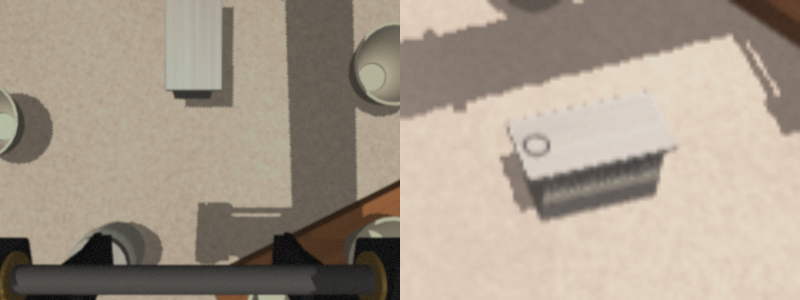

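The lid lies flat on the tin at the right height (top about 71 mm), centred and in line, and the gripper is clear. I hand the job in.

```bash
python3 -c "
from bench import ctrl
print(ctrl.close_job())"
```

```text
the job is handed in; nothing more can be done
None
```

I pressed the lid to tip it up, lifted it out of the dock and set it on the tin. The last images show it flat, centred and in line, with the gripper clear. I handed the job in at about 14 s, and no verdict came back.

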